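Lay a camera lens on its sloped service cradle and close the keeper on it

ROBOT

A 6-joint arm with a two-finger parallel gripper is mounted at the origin on the work surface. World frame = base frame: x ahead of the robot, y to its left, z up, the work surface at z = 0. Lengths are in m, angles in rad, forces in N, time in s.
With the tool pointing down it reaches from about 0.425 to 0.95 m from the base axis. Payload 14.7 kg.
Tool frame: the origin (TCP) lies midway between the tips of the shut fingers; the grasp point (between the pads) lies 19 mm behind it; z points along the fingers, y is the line along which they close (so a half turn about z gives the same grasp; the last joint's range is limited). The gripper opens to 85 mm and grips with 20 to 120 N. Pads are 22 mm wide; open, the fingers measure 114 mm over their backs; the gripper's body (76 mm by 85 mm) begins 54 mm behind the grasp point. The pads swing forward as they close: fully open they stand 13 mm farther back than shut.
Start: joints at [-1.294, 0.48, 1.596, -0, 1.065, -0.047], TCP at [0.207, -0.616, 0.231] pointing down, gripper open.
Joint ranges: [-2.75, 2.75], [-0.82, 2.05], [0.23, 2.67], [-1.56, 4.7], [0.09, 2.69], [-2.92, 2.92]. Speed limits (rad/s): [1.89, 1.89, 2.39, 3.01, 3.01, 3.01].

INTERFACE

Orientations are given as a unit quaternion [w, x, y, z].
In Python, from plant import r gives the robot as it stands. Calls block until the motion is done:
- r.goto(position, orientation): joint-space move of the TCP to a pose.
- r.move_l(position, orientation=None, v=0.15, max_force=None): straight line of the TCP; orientation=None keeps the orientation; v is the mean speed in m/s. With max_force (N) it stops when the force on the tool has changed by that much, and returns True; else False.
- r.movej(angles): joint-space move.
- r.ungrasp() and r.close(newtons=None): open the fingers fully, or close them until they stop; newtons is the grip in N (None keeps the last).
- r.hold(seconds).
- r.inverse_kinematics(position, orientation): joint angles nearest the present ones, or None.
- r.state(): the state.
- r.snapshot(name): name is "scene" or "top"; returns a dict with "pixels" (384x512x3 uint8, red, green, blue), "range_z" (384x512 float32, m along the optical axis (not along the pixel's ray), 0 where there is no reading), "vertical_fov" (degrees; the focal length in pixels is half the picture's height over the tangent of half this angle, whatever the lens; pixels are square), "cx", "cy" (the principal point, pixels), "k1" (the pictures are not rectified: a ray, as slopes to the right and down, at radius r is drawn at 1 + k1 r^2 times it, then the intrinsics apply), "world_from_camera" (4x4, takes a point from camera to world coordinates). Camera axes: x right, y down, z forward; pixel columns grow to the right and rows downward; lengths in m; the calibration is good to about 2 mm. A picture is of the moment at which its call begins.
A pose or a line that the arm cannot do raises r.PlanningError and nothing moves.
- r.sign_off(): hands the job in; it is judged then, once.
The state is a dict: "t": time; "joint_positions": joint angles; "qd": joint speeds; "joint_torque": joint torques, N m; "ee_pos": TCP position; "orientation": TCP orientation; "ft_force": force on the tool from outside, world axes, zero at the start; "moment": the same for the moment, N m; "gripper_width": finger opening in m; "gripper_force": force on a finger pad.
Only numpy, scipy, OpenCV 4.12 (cv2) and the standard library are available. Lean on these libraries where they do the work, as an engineer would, in place of code of your own. Each camera call takes 0.05 s, during which the arm holds its last target. There are 200 camera calls.

TASK

Take the black lens from the rubber rest on top of the clear drawers and lay it gently, without dropping it, lengthwise on the two sloping rails of the service cradle, with its steel mount end downhill. Let go of it, then slide the orange keeper down against its front cap until you feel that the lens is held with no gap between the black stop plate and the keeper; do not press hard. Leave the drawers and all other things as they are.

Things in the scene. Friction and masses are not known exactly. Their poses are not given: they have to be found in the camera images.
- lens: the black lens to move: cylinder 60 mm in diameter, 100 mm long, about 0.36 kg, lying on its side in the rubber rest. Origin at its middle, on its axis. Its x axis runs along it towards the front (grey cap, 56 mm diameter, last 8 mm, next to a ribbed rubber ring); the other end is the bright steel mount (48 mm diameter, last 8 mm). It may be rolled about x.
- lens_front (a point): centre of the flat front face (grey cap) of the lens, 50 mm from its middle
- lens_mount (a point): centre of the flat steel mount face of the lens, 50 mm from its middle
- rest: fixed black rubber rest on top of the drawers in which the lens lies at the start: 76 x 56 mm, 14 mm high, two ridges; origin under its centre, x along the lens
- drawers: fixed stack of three clear acrylic drawers, 220 deep (x) x 400 wide (y) x 165 mm high; origin under its centre; fronts and knobs face its -x
- drawers_drawer0 (a joint): opening of the top drawer in m, 0 = closed
- drawers_drawer1 (a joint): opening of the middle drawer in m, 0 = closed
- drawers_drawer2 (a joint): opening of the bottom drawer in m, 0 = closed
- cradle: fixed service cradle: aluminium base 240 x 90 x 12 mm (its middle is 10 mm to +x of the origin); origin on the table; its x axis points level towards the uphill end
- rack: sloped part of the cradle, tilted 0.26 rad: x uphill along the rails, y across, z square to the slope. Two steel rails, 10 mm diameter, axes at y = +-18 mm, z = 0, x = 0 to 200 mm. Origin: uphill face of the black stop plate (62 mm wide, up to z = 45 mm), midway between the rail axes. A lens on both rails has its axis at z = 30 mm; home on the stop, its middle is at x = 50 mm.
- jaw (a joint): travel of the orange keeper down the slope in m: 0 = top of the rails (its face 175 mm from the stop plate), 0.075 = its face 100 mm from the stop plate. It slides with about 2 N friction and stays where it is left.
- jaw_face (a point): on the keeper's downhill face, 30 mm above the rail axes (level with the axis of a lens on the rails). The keeper's plate is 50 mm wide, 10 mm thick, from 7 to 55 mm above the rail axes
- jaw_tab (a point): top centre of the keeper's upright grip tab, 97 mm above the rail axes (along the rack's z), 7 mm uphill of the keeper's face: the tab is 20 mm wide across the rails, 14 mm thick along them, 42 mm high
- bowl: grey bowl on the drawers, 100 mm across, 42 mm high, origin under its centre; leave alone
- cap0: small black cap in the bowl, 36 mm across, 8 mm thick; leave alone
- cap1: second such cap, on the first; leave alone
- hood: white lens hood standing on the drawers, 74 mm across, 45 mm high, origin under its centre; leave alone
- wrench: flat red plastic filter wrench on the drawers, about 110 x 55 x 8 mm, origin under the centre of its ring; leave alone
Mind the look-alikes: they are no part of the job. What is meant by the lens is not green, and is the smaller of those in its own colour.

How it is judged:
By the outcome, as a careful person would: the job done as asked, in the order asked, and still so for the second after the job is handed in, with the robot touching nothing.
It also fails if it takes over 61 s, if anything falls off the work surface, if the arm or the gripper's body presses on something with over 40 N, if the wrist force passes 120 N, or if a joint passes its speed limit or range.

## Working session

There is one attempt and no reset: what is moved stays moved. The work goes in short steps, each a Python script; the robot and the scene stay as the last script left them, time stands still between calls to the robot, and variables do not carry over. Pictures are saved under pics/ and viewed, at most 10 in all, crops included, and the job is handed in when it is done.

```bash
ls; mkdir -p pics
cat > h.py <<'E'
import numpy as np, cv2
from plant import r
def snap(n):
    s=r.snapshot(n); return s
def K(s):
    f=192/np.tan(np.radians(s["vertical_fov"])/2)
    return f
def pts(s):
    "world point per pixel from range image"
    f=K(s); v,u=np.mgrid[0:384,0:512].astype(float)
    x=(u-s["cx"])/f; y=(v-s["cy"])/f
    rd=np.hypot(x,y); q=rd.copy()
    for _ in range(20): q=rd/(1+s["k1"]*q*q)
    g=1/(1+s["k1"]*q*q); d=np.dstack([x*g,y*g,np.ones_like(x)])
    P=d*s["range_z"][...,None]; T=s["world_from_camera"]
    W=P@T[:3,:3].T+T[:3,3]; W[s["range_z"]==0]=np.nan
    return W
def save(s,name,box=None,k=1.5):
    im=s["pixels"][...,::-1]
    if box: im=im[box[1]:box[3],box[0]:box[2]]
    cv2.imwrite(f"pics/{name}.png",cv2.resize(im,None,fx=k,fy=k,interpolation=cv2.INTER_CUBIC))
E
python3 - <<'E'
from h import *
for n in("scene","top"):
    s=snap(n); save(s,n+"0"); np.savez(n+"0.npz",**s)
    T=np.array(s["world_from_camera"]); print(n,s["vertical_fov"],s["cx"],s["cy"],s["k1"],T.round(3).tolist())
print(r.state())
E
```

```text
pics
scene 51.12788790553152 256.91890839639603 189.30694669916812 -0.009156022104265672 [[-0.53, 0.454, -0.716, 1.249], [0.848, 0.298, -0.439, 0.439], [0.014, -0.84, -0.543, 0.72], [0.0, 0.0, 0.0, 1.0]]
top 46.711427210181526 256.57259649642225 196.12189174749057 -0.1556288607582188 [[-0.023, -0.984, 0.179, 0.237], [-0.999, 0.027, 0.024, -0.023], [-0.028, -0.178, -0.984, 1.454], [0.0, 0.0, 0.0, 1.0]]
{'t': 0.1, 'joint_positions': array([-1.29363472e+00,  4.80752262e-01,  1.59682288e+00, -3.40058971e-05,
        1.06508714e+00, -4.66045515e-02]), 'qd': array([-7.95409328e-04, -4.16735715e-03, -6.61669963e-04, -9.08660116e-04,
       -1.95973714e-04,  9.66541167e-05]), 'joint_torque': array([ 1.30342283e-03, -9.52258801e+01, -4.31040645e+01, -2.22820195e-04,
        5.29378609e-03,  8.43543330e-05]), 'ee_pos': array([ 0.20669542, -0.61586884,  0.23074302]), 'orientation': array([-5.29558225e-04,  9.86924054e-01,  1.61185066e-01, -7.62882167e-05]), 'ft_force': array([-0.2841351 , -0.71820638, -0.24196423]), 'moment': array([ 0.0237282 ,  0.02443278, -0.0226179 ]), 'gripper_force': 0.0, 'gripper_width': 0.08557284494845441}
```

View pics/scene0.png

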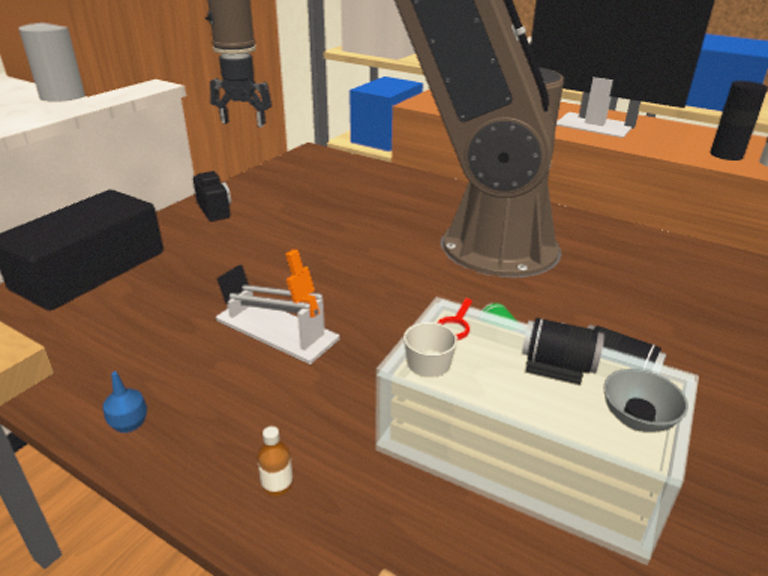

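View pics/top0.png

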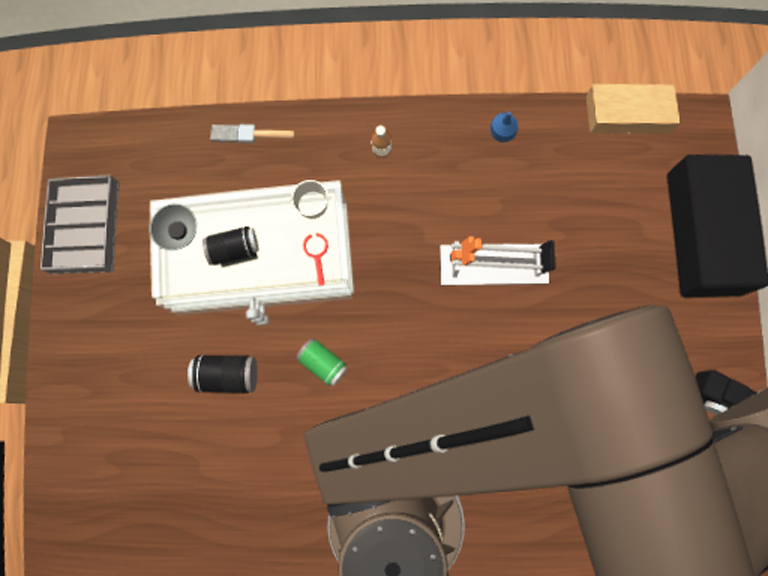

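Top view: the lens lies on the drawers at about (230,245) and a larger black look-alike is on the table at (222,373). The cradle is at (495,262), with the stop plate to the right at (547,255) and the orange keeper to the left at (465,250). Next I'll zoom in on the lens ends and measure.

Run:
```python
from h import *
a=dict(np.load("top0.npz")); b=dict(np.load("scene0.npz"))
ca=cv2.resize(a["pixels"][140:200,120:250],None,fx=6,fy=6,interpolation=2)[:300]
A=cv2.resize(a["pixels"][140:190,125:195],(390,290)); A2=cv2.resize(a["pixels"][150:195,285:375],(390,290))
B=cv2.resize(b["pixels"][200:260,335:450],(390,290)); B2=cv2.resize(b["pixels"][160:240,140:230],(390,290))
cv2.imwrite("pics/crops1.png",np.vstack([np.hstack([A,A2]),np.hstack([B,B2])])[...,::-1])
W=pts(a);hsv=cv2.cvtColor(a["pixels"],cv2.COLOR_RGB2HSV)
print("table",np.nanmedian(W[230:240,200:220],(0,1)))
# lens: points above z=.18 within window
w=W[145:185,125:185].reshape(-1,3); print("z hist",np.nanpercentile(w[:,2],[1,10,30,50,70,90,99]).round(4))
L=w[w[:,2]>.195]; c=L.mean(0); u,s,vt=np.linalg.svd((L-c)[:,:2]); print("lens",len(L),c,vt[0],np.ptp((L-c)[:,:2]@vt[0]),np.ptp((L-c)[:,:2]@vt[1]),L[:,2].max())
# cradle
o=cv2.inRange(hsv,(5,180,120),(18,255,255)); o[:130]=0;o[200:]=0;o[:,:290]=0;o[:,330:]=0
P=W[o>0]; print("orange",len(P),P.min(0),P.max(0)); print(P[np.argsort(-P[:,2])[:12]].round(3))
m=(hsv[...,1]<60)&(hsv[...,2]>180); m[:150]=0;m[200:]=0;m[:,:285]=0;m[:,380:]=0
P=W[m]; P=P[(P[:,2]<.02)]; r_=cv2.minAreaRect(P[:,:2].astype(np.float32)); print("base",len(P),r_, cv2.boxPoints(r_), np.median(P[:,2]))
```

```text
table [0.37175474 0.16206939 0.0567263 ]
z hist [0.1605 0.1633 0.1657 0.168  0.205  0.2317 0.2371]
lens 745 [0.56499816 0.30615927 0.22556163] [ 0.05683094 -0.99838382] 0.1408469544956425 0.09938443276148778 0.23986111505553342
orange 134 [ 0.53741141 -0.19105367  0.00190346] [ 0.62221538 -0.13144074  0.19656393]
[[ 0.552 -0.171  0.197]
 [ 0.553 -0.174  0.196]
 [ 0.559 -0.168  0.195]
 [ 0.553 -0.177  0.194]
 [ 0.562 -0.168  0.194]
 [ 0.568 -0.169  0.194]
 [ 0.565 -0.18   0.193]
 [ 0.557 -0.168  0.192]
 [ 0.554 -0.168  0.192]
 [ 0.566 -0.169  0.191]
 [ 0.57  -0.166  0.188]
 [ 0.561 -0.166  0.188]]
base 1036 ((0.565518856048584, -0.2308768928050995), (0.2388390153646469, 0.10102635622024536), 88.6153793334961) [[ 0.5121348  -0.34904093]
 [ 0.61313164 -0.35148212]
 [ 0.6189029  -0.11271286]
 [ 0.51790607 -0.11027166]] 0.01193852076755908
```

View pics/crops1.png

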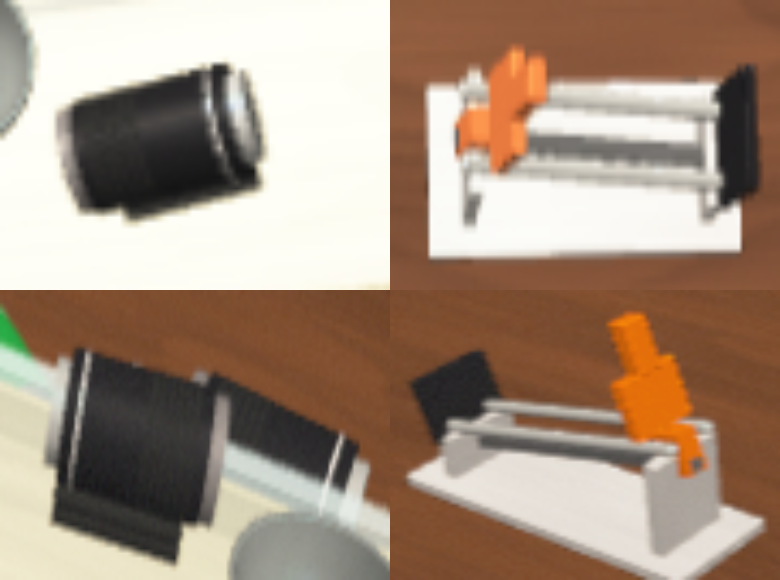

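The crops show the lens with its bright steel mount to the right (−y) and its grey cap to the left (+y). The cradle's stop plate is at −y and the keeper at the +y (uphill) end, so the lens needs no half turn. Next I'll refine the lens and rack poses.

```bash
cat > meas.py <<'E'
from h import *
from scipy.optimize import least_squares
def lens(clouds,zmin,c0,rad=.09):
    L=np.vstack([W[np.isfinite(W[...,2])&(W[...,2]>zmin)&(np.hypot(W[...,0]-c0[0],W[...,1]-c0[1])<rad)] for W in clouds])
    return L
def fitcyl(L,p0):
    def f(p):
        d=np.array([np.cos(p[3])*np.cos(p[4]),np.sin(p[3])*np.cos(p[4]),np.sin(p[4])]); q=L-p[:3]; 
        a=q@d; return np.r_[np.linalg.norm(q-np.outer(a,d),axis=1)-.03,(p[1]-p0[1])*.001]
    p=least_squares(f,p0,loss="soft_l1",f_scale=.002).x
    d=np.array([np.cos(p[3])*np.cos(p[4]),np.sin(p[3])*np.cos(p[4]),np.sin(p[4])]); a=(L-p[:3])@d
    e=f(p)[:-1]; k=abs(e)<.012
    return p,d,np.percentile(a[k],[.5,2,50,98,99.5]),np.median(abs(e))
E
python3 - <<'E'
from meas import *
a=dict(np.load("top0.npz")); b=dict(np.load("scene0.npz")); Wa,Wb=pts(a),pts(b)
for nm,C in(("top",[Wa]),("scene",[Wb])):
    L=lens(C,.195,(.57,.31),.07); p,d,e,res=fitcyl(L,[.57,.305,.205,1.75,0]); 
    print("lens",nm,len(L),p.round(4),e.round(4),res.round(4)); print(" ends",(p[:3]+d*e[0]).round(4),(p[:3]+d*e[-1]).round(4),"mid",(p[:3]+d*(e[0]+e[-1])/2).round(4))
for nm,s,W in(("top",a,Wa),("scene",b,Wb)):
    hsv=cv2.cvtColor(s["pixels"],cv2.COLOR_RGB2HSV); ok=np.isfinite(W[...,2])&(W[...,0]>.48)&(W[...,0]<.66)&(W[...,1]>-.4)&(W[...,1]<-.08)
    o=ok&(hsv[...,0]<19)&(hsv[...,0]>3)&(hsv[...,1]>190)&(hsv[...,2]>140)&(W[...,2]>.05)
    bl=ok&(hsv[...,2]<70)&(W[...,1]<-.28)&(W[...,2]>.03)
    wh=ok&(hsv[...,1]<70)&(hsv[...,2]>120)
    P=W[wh]; B=P[P[:,2]<.018]; rc=cv2.minAreaRect(B[:,:2].astype(np.float32)); print(nm,"base",rc,np.median(B[:,2]))
    P=W[bl]; c=P.mean(0);u,S,vt=np.linalg.svd(P-c); print(" stop",len(P),c.round(4),"n",vt[2].round(3),"ext",[np.percentile((P-c)@v,[2,98]).round(3).tolist() for v in vt],P.min(0).round(3),P.max(0).round(3)); print(P[np.argsort(-P[:,2])[:40]].mean(0).round(4))
    P=W[o]; print(" orange",len(P),P.min(0).round(3),P.max(0).round(3)); T=P[P[:,2]>.165]; print(" tab",len(T),T.mean(0).round(4),T.min(0).round(3),T.max(0).round(3))
    R=W[wh&(W[...,2]>.03)&(W[...,2]<.115)&(W[...,1]<-.19)]; 
    for lo,hi in((.53,.565),(.565,.6)):
        q=R[(R[:,0]>lo)&(R[:,0]<hi)]
        if len(q)<10: continue
        kz=np.polyfit(q[:,1],q[:,2],1); kx=np.polyfit(q[:,1],q[:,0],1); print(" rail",len(q),"z=",kz.round(4),"x=",kx.round(4),"zres",np.std(q[:,2]-np.polyval(kz,q[:,1])).round(4), "xmed",np.median(q[:,0]).round(4))
E
```

```text
lens top 721 [0.5711 0.3016 0.2041 1.7823 0.0242] [-0.0444 -0.0431  0.005   0.0538  0.0554] 0.0016
 ends [0.5805 0.2582 0.203 ] [0.5595 0.3558 0.2054] mid [0.57   0.307  0.2042]
lens scene 1368 [0.5674 0.3032 0.2039 1.7746 0.0034] [-0.0467 -0.0448  0.0046  0.0507  0.0523] 0.0009
 ends [0.5768 0.2574 0.2038] [0.5568 0.3544 0.2041] mid [0.5668 0.3059 0.2039]
top base ((0.5652723908424377, -0.23087343573570251), (0.23913216590881348, 0.10080430656671524), 88.37397766113281) 0.011838709861073715
 stop 164 [ 0.5577 -0.3355  0.0839] n [-0.014 -0.94  -0.342] ext [[-0.03, 0.029], [-0.018, 0.028], [-0.004, 0.007]] [ 0.528 -0.347  0.053] [ 0.589 -0.326  0.102]
[ 0.5573 -0.341   0.0983]Traceback (most recent call last):
  File "<stdin>", line 13, in <module>
    return umr_minimum(a, axis, None, out, keepdims, initial, where)
ValueError: zero-size array to reduction operation minimum which has no identity
```

Run:
```python
from meas import *
a=dict(np.load("top0.npz")); b=dict(np.load("scene0.npz")); Wa,Wb=pts(a),pts(b)
for nm,s,W in(("top",a,Wa),("scene",b,Wb)):
    hsv=cv2.cvtColor(s["pixels"],cv2.COLOR_RGB2HSV); ok=np.isfinite(W[...,2])&(W[...,0]>.48)&(W[...,0]<.66)&(W[...,1]>-.4)&(W[...,1]<-.08)
    o=ok&(hsv[...,0]<22)&(hsv[...,0]>2)&(hsv[...,1]>140)&(hsv[...,2]>140)&(W[...,2]>.05)
    bl=ok&(hsv[...,2]<70)&(W[...,1]<-.28)&(W[...,2]>.03)
    wh=ok&(hsv[...,1]<70)&(hsv[...,2]>120)
    P=W[wh]; B=P[P[:,2]<.018]; rc=cv2.minAreaRect(B[:,:2].astype(np.float32)); print(nm,"base",rc,np.median(B[:,2]))
    P=W[bl]; c=np.median(P,0);k=np.linalg.norm(P-c,axis=1)<.05;P=P[k];c=P.mean(0);u,S,vt=np.linalg.svd(P-c,full_matrices=False); print(" stop",len(P),c.round(4),"n",vt[2].round(3),P.min(0).round(3),P.max(0).round(3)); 
    P=W[o]; print(" orange",len(P),P.min(0).round(3),P.max(0).round(3))
    for lo,hi in((.185,.21),(.16,.185),(.11,.135)):
        T=P[(P[:,2]>lo)&(P[:,2]<hi)]
        if len(T): print(" z",lo,len(T),T.mean(0).round(4),np.percentile(T,[5,95],0).round(3).tolist())
    R=W[wh&(W[...,2]>.03)&(W[...,2]<.115)&(W[...,1]<-.19)]; 
    for lo,hi in((.53,.557),(.557,.6)):
        q=R[(R[:,0]>lo)&(R[:,0]<hi)]
        if len(q)<10: continue
        kz=np.polyfit(q[:,1],q[:,2],1); kx=np.polyfit(q[:,1],q[:,0],1); print(" rail",len(q),"z=",kz.round(4),"x=",kx.round(4),"zres",np.std(q[:,2]-np.polyval(kz,q[:,1])).round(4), "xmed",np.median(q[:,0]).round(4),q[:,1].min().round(4))
```

```text
top base ((0.5652723908424377, -0.23087343573570251), (0.23913216590881348, 0.10080430656671524), 88.37397766113281) 0.011838709861073715
 stop 164 [ 0.5577 -0.3355  0.0839] n [-0.014 -0.94  -0.342] [ 0.528 -0.347  0.053] [ 0.589 -0.326  0.102]
 orange 205 [ 0.537 -0.181  0.086] [ 0.587 -0.129  0.201]
 z 0.185 36 [ 0.5618 -0.1738  0.1944] [[0.553, -0.18, 0.19], [0.571, -0.168, 0.199]]
 z 0.16 25 [ 0.5579 -0.164   0.1719] [[0.542, -0.167, 0.161], [0.57, -0.16, 0.183]]
 z 0.11 64 [ 0.5625 -0.15    0.1198] [[0.543, -0.157, 0.111], [0.583, -0.136, 0.132]]
 rail 178 z= [0.2888 0.1462] x= [0.0145 0.5479] zres 0.0107 xmed 0.5427 -0.3279
 rail 170 z= [0.3162 0.1548] x= [0.0163 0.5797] zres 0.0084 xmed 0.5762 -0.3269
scene base ((0.5453351140022278, -0.24038884043693542), (0.2565769553184509, 0.12473084777593613), 89.4240493774414) 0.012471486004766608
 stop 274 [ 0.5605 -0.3365  0.0789] n [-0.015 -0.961 -0.277] [ 0.525 -0.35   0.049] [ 0.591 -0.327  0.101]
 orange 480 [ 0.534 -0.184  0.075] [ 0.587 -0.128  0.198]
 z 0.185 50 [ 0.5635 -0.1734  0.192 ] [[0.554, -0.181, 0.185], [0.571, -0.168, 0.197]]
 z 0.16 76 [ 0.5634 -0.1673  0.1723] [[0.551, -0.175, 0.161], [0.571, -0.162, 0.183]]
 z 0.11 159 [ 0.5631 -0.1548  0.1212] [[0.539, -0.161, 0.111], [0.585, -0.14, 0.134]]
 rail 111 z= [0.3511 0.1672] x= [0.0168 0.5476] zres 0.0053 xmed 0.5434 -0.3294
 rail 185 z= [0.3537 0.1612] x= [-0.0138  0.5732] zres 0.0118 xmed 0.5791 -0.3346
```

```bash
cat > geo.py <<'E'
from meas import *
from scipy.spatial.transform import Rotation as Ro
def quat(x,z):
    x=np.array(x,float);z=np.array(z,float);y=np.cross(z,x); q=Ro.from_matrix(np.c_[x,y,z]).as_quat(); return np.r_[q[3],q[:3]]
YAW=1.555; T=.26
ex=np.array([np.cos(YAW)*np.cos(T),np.sin(YAW)*np.cos(T),np.sin(T)])
ez=np.array([-np.cos(YAW)*np.sin(T),-np.sin(YAW)*np.sin(T),np.cos(T)]); ey=np.cross(ez,ex)
Rk=np.c_[ex,ey,ez]
LM=np.array([.568,.3063,.204]); LY=1.777
qL=quat([np.cos(LY),np.sin(LY),0],[0,0,-1]); qR=quat(ex,-ez)
def st(): 
    s=r.state(); print("t %.2f"%s["t"],"pos",s["ee_pos"].round(4),"F",s["ft_force"].round(2),"w %.4f g %.1f"%(s["gripper_width"],s["gripper_force"])); return s
E
python3 - <<'E'
from geo import *
O=np.array([.5607,-.328,.056])
for f in("top0","scene0"):
    s=dict(np.load(f+".npz")); W=pts(s); hsv=cv2.cvtColor(s["pixels"],cv2.COLOR_RGB2HSV); Q=(W-O)@Rk
    inr=np.isfinite(Q[...,0])&(abs(Q[...,1])<.035)
    o=inr&(hsv[...,0]<22)&(hsv[...,0]>2)&(hsv[...,1]>140)&(hsv[...,2]>140)
    m=lambda c:(c.sum(),np.median(Q[c],0).round(4).tolist())
    print(f,"tab top",m(o&(Q[...,2]>.091)&(Q[...,0]>.178)&(Q[...,0]<.187)),"uphill plate face",m(o&(Q[...,2]>.02)&(Q[...,2]<.045)&(Q[...,0]>.177)),"dn face",m(o&(Q[...,2]>.015)&(Q[...,2]<.052)&(Q[...,0]<.18)))
    bl=inr&(hsv[...,2]<70)&(abs(Q[...,0])<.008); print(" stop face",m(bl&(Q[...,2]>.01)&(Q[...,2]<.04)), np.percentile(Q[bl][:,1],[2,98]).round(4))
    for sg in(1,-1):
        rl=inr&(hsv[...,1]<70)&(Q[...,0]>.03)&(Q[...,0]<.15)&(abs(Q[...,1]-sg*.018)<.009)&(abs(Q[...,2])<.012); q=Q[rl]; print(" rail",len(q),np.percentile(q[:,2],[50,80,90,97]).round(4),np.median(q[:,1]).round(4))
r.move_l([.207,-.616,.40],v=.25); r.goto([LM[0],LM[1],.32],qL); st()
E
```

```text
top0 tab top (np.int64(20), [0.1815, 0.0014, 0.0954]) uphill plate face (np.int64(42), [0.1855, 0.0036, 0.0315]) dn face (np.int64(2), [0.178, -0.0212, 0.0507])
 stop face (np.int64(87), [0.0013, 0.0029, 0.0271]) [-0.0269  0.032 ]
 rail 109 [0.003  0.0054 0.0062 0.0076] 0.0206
 rail 101 [0.0027 0.0049 0.0058 0.0064] -0.0156
scene0 tab top (np.int64(19), [0.1835, -0.0002, 0.0957]) uphill plate face (np.int64(131), [0.1828, -0.0005, 0.0323]) dn face (np.int64(15), [0.1774, -0.0212, 0.0304])
 stop face (np.int64(173), [-0.002, -0.0001, 0.0249]) [-0.0286  0.0317]
 rail 76 [0.003  0.0051 0.0054 0.0061] 0.0182
 rail 105 [0.003  0.0049 0.0055 0.0063] -0.0185
t 4.38 pos [0.5684 0.3057 0.32  ] F [ 0.05  0.12 -0.09] w 0.0856 g 0.0
```

Run:
```python
from geo import *
h=r.move_l([LM[0],LM[1],.182],v=.12,max_force=8); print(h); st()
r.close(40); st()
s=snap("scene"); save(s,"grasp",(280,130,500,300),3.2)
```

```text
False
t 5.68 pos [0.5684 0.3065 0.1828] F [-0.02 -0.19 -0.49] w 0.0852 g 0.0
t 6.07 pos [0.5677 0.3063 0.1829] F [-5.41 -1.41  9.93] w 0.0587 g 41.3
```

View pics/grasp.png

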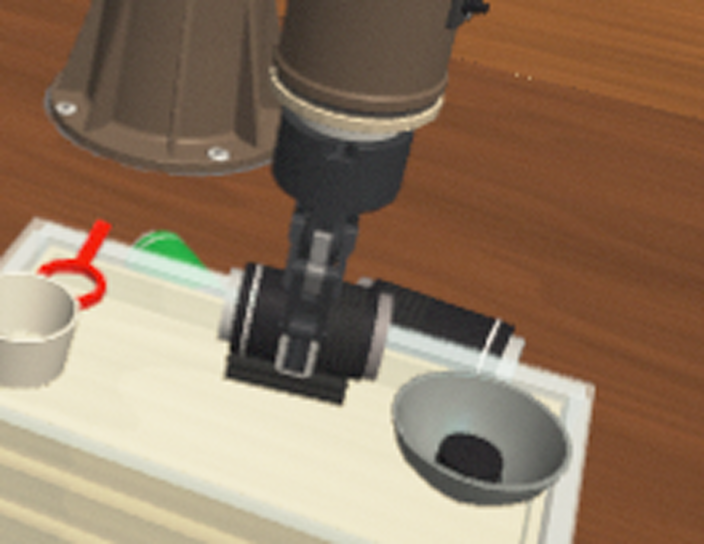

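The fingers straddle the middle of the lens, with grip width 58.7 mm as expected. Next I'll lift, carry it over the cradle tilted to match the rails, and check its pose in the hand.

```bash
sed -i 's/^LM=/O=np.array([.5599,-.328,.056])\nLM=/' geo.py
python3 - <<'E'
from geo import *
r.move_l([LM[0],LM[1],.36],v=.15); st()
OFF=.0211
P=O+Rk@[.062,0,.030+.10-OFF]; r.goto(P,qR); s=st(); r.hold(.2)
for n in("scene","top"):
    s=snap(n); save(s,"hov_"+n,(130,90,330,250),3.4) if n=="scene" else 0
    W=pts(s); hsv=cv2.cvtColor(s["pixels"],cv2.COLOR_RGB2HSV); Q=(W-O)@Rk
    m=np.isfinite(Q[...,0])&(abs(Q[...,1])<.05)&(Q[...,2]>.09)&(Q[...,2]<.165)&(Q[...,0]>-.02)&(Q[...,0]<.15)&(abs(Q[...,0]-.062)>.02)
    L=Q[m]; 
    if len(L)<60: print(n,len(L)); continue
    p,d,e,res=fitcyl(L,[.062,0,.13,0,0]); print(n,len(L),p.round(4),e.round(4),"mid x",(p[0]+(e[0]+e[-1])/2).round(4),res.round(4)," x range",np.percentile(L[:,0],[.5,99.5]).round(4))
E
```

```text
t 7.45 pos [0.5676 0.3061 0.3589] F [-1.22 -0.77 -4.34] w 0.0589 g 43.9
t 9.72 pos [ 0.561  -0.2953  0.1775] F [ 0.14 -0.18 -4.63] w 0.0588 g 43.8
scene 488 [-0.2284  0.0004  0.1399  0.0018 -0.0286] [0.2508 0.2547 0.3332 0.3425 0.3434] mid x 0.0686 0.003  x range [0.0221 0.1149]
top 245 [ 0.0893 -0.0041  0.1294  0.5977 -0.1374] [-0.0191 -0.0152  0.009   0.023   0.0245] mid x 0.092 0.0021  x range [0.0821 0.1168]
```

View pics/hov_scene.png

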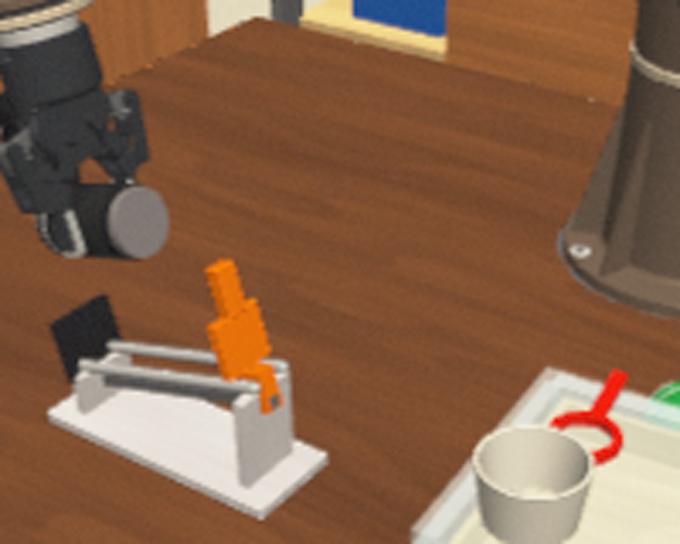

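The picture shows the lens held level with the slope: grey cap uphill, facing the keeper, and mount towards the stop. The front face measures x≈0.114, so the middle is at about 0.064. Lowering now, with a light force stop.

Run:
```python
from geo import *
OFF=.0211; X=.057
print(r.move_l(O+Rk@[X,0,.030+.012-OFF],v=.1,max_force=6)); st()
r.hold(.3)
h=r.move_l(O+Rk@[X,0,.030-.008-OFF],v=.015,max_force=3); s=st(); print(h,"tcp rack",((s["ee_pos"]-O)@Rk).round(4))
r.hold(.2); st()
s=snap("scene"); save(s,"low",(130,130,280,250),5)
```

```text
False
t 11.05 pos [ 0.5611 -0.2787  0.0914] F [-1.18 -0.3  -4.17] w 0.0590 g 43.8
t 12.17 pos [ 0.5607 -0.2753  0.0797] F [-1.04 -0.07  7.3 ] w 0.0590 g 44.9
True tcp rack [0.057  0.     0.0093]
t 12.37 pos [ 0.5607 -0.2753  0.0797] F [-0.92 -1.19  8.64] w 0.0590 g 44.9
```

View pics/low.png

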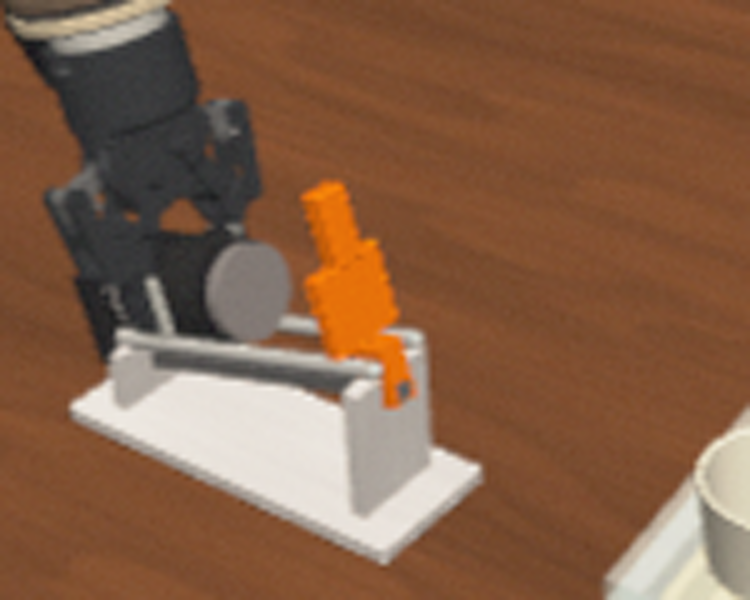

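The lens touched the rails at a tool height of 9.3 mm against the predicted 8.9 mm, and the picture shows it lying between the rails. I'll release, back off and check it.

Run:
```python
from geo import *
r.ungrasp(); r.hold(.2); st()
r.move_l(O+Rk@[.057,0,.13],v=.12); st()
r.goto(O+Rk@[.182,0,.15],qR); s=st(); print(((s["ee_pos"]-O)@Rk).round(4))
s=snap("scene"); save(s,"rel",(130,130,280,250),5)
W=pts(s); hsv=cv2.cvtColor(s["pixels"],cv2.COLOR_RGB2HSV); Q=(W-O)@Rk
m=np.isfinite(Q[...,0])&(abs(Q[...,1])<.035)&(Q[...,2]>.02)&(Q[...,2]<.07)&(Q[...,0]>.02)&(Q[...,0]<.15)&(hsv[...,1]<90)
L=Q[m]; p,d,e,res=fitcyl(L,[.06,0,.03,0,0]); print(len(L),p.round(4),e.round(4),res.round(4),np.percentile(L[:,0],[.5,99.5]).round(4))
f=m&(Q[...,0]>.095)&(hsv[...,2]>60)&(hsv[...,2]<200); print("front",f.sum(),np.median(Q[f],0).round(4))
```

```text
t 13.00 pos [ 0.5601 -0.275   0.0788] F [ 0.6  -0.17  0.46] w 0.0854 g 0.0
t 14.17 pos [ 0.5599 -0.3059  0.1956] F [ 0.65 -0.18 -1.04] w 0.0855 g 0.0
t 14.74 pos [ 0.5621 -0.1899  0.2478] F [-0.12 -0.63  0.27] w 0.0855 g 0.0
[0.1828 0.     0.1498]
572 [-0.2443  0.011   0.065  -0.0288 -0.118 ] [0.2652 0.2677 0.3232 0.3534 0.3544] 0.0023 [0.021 0.109]
front 210 [ 0.1057 -0.0022  0.0384]
```

View pics/rel.png

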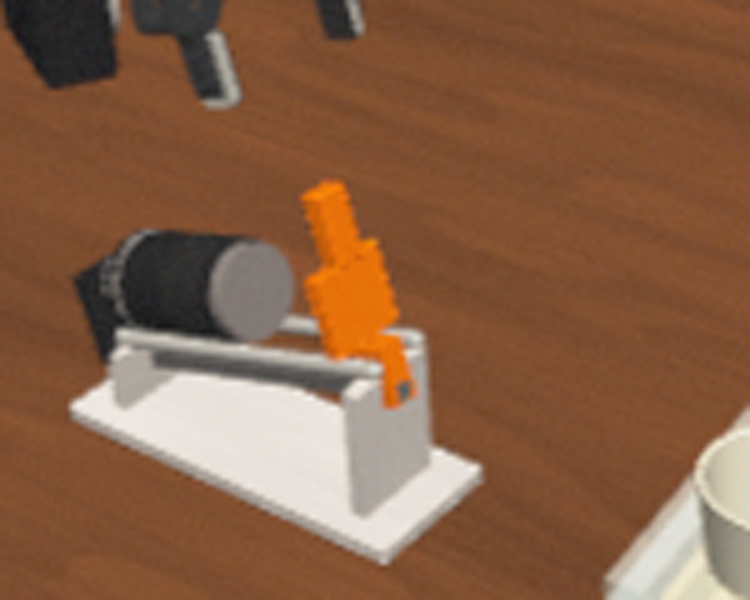

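The lens lies square on both rails with its front at x≈0.107, about 7 mm short of home, and it stayed put. The keeper is untouched at the top. Next I'll grip its tab and slide it down.

Run:
```python
from geo import *
X=.182;Z=.067
rk=lambda s:((s["ee_pos"]-O)@Rk).round(4)
print(r.move_l(O+Rk@[X,0,Z],v=.1,max_force=6)); print(rk(st()))
r.close(20); s=st(); print(rk(s))
F0=s["ft_force"]
print(r.move_l(O+Rk@[X-.060,0,Z],v=.04,max_force=10)); s=st(); print(rk(s),(s["ft_force"]@Rk).round(2))
s=snap("scene"); save(s,"slide",(130,130,280,250),5)
```

```text
False
t 15.78 pos [ 0.5628 -0.1697  0.168 ] F [-0.01 -0.02  0.33] w 0.0854 g 0.0
[ 0.1818 -0.0004  0.0675]
t 16.39 pos [ 0.5604 -0.1693  0.1678] F [-16.18  -5.51  13.77] w 0.0198 g 21.8
[0.1821 0.002  0.0673]
False
t 18.04 pos [ 0.5596 -0.2273  0.1524] F [-14.75  -3.28  12.67] w 0.0194 g 21.6
[0.1221 0.0019 0.0673] [-0.14 14.69 13.15]
```

View pics/slide.png

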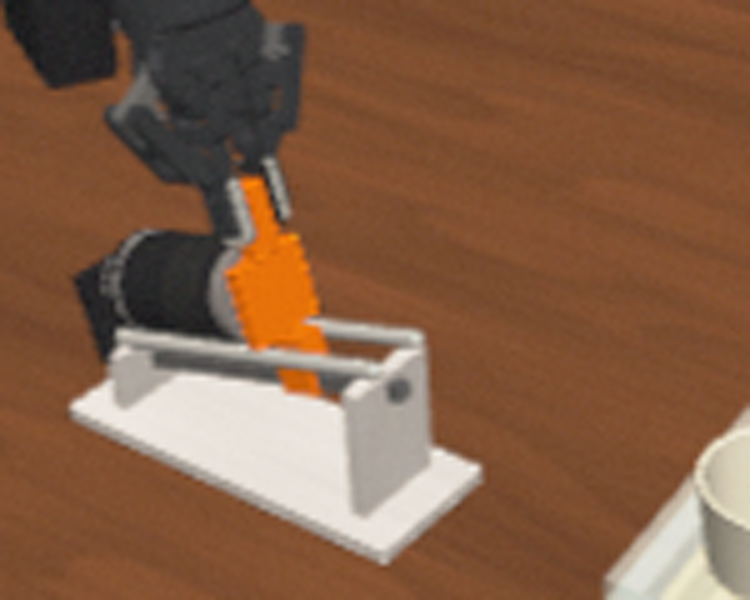

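The keeper slides smoothly, but the tool sits about 2 mm to one side of the tab, giving a 15 N side load. I'll relax that first, then slide slowly until it seats.

Run:
```python
from geo import *
rk=lambda s:((s["ee_pos"]-O)@Rk).round(4)
Y=.0022;Z=.0685;X=.122
r.move_l(O+Rk@[X,Y,Z],v=.02); r.hold(.2); s=st(); print(rk(s),(s["ft_force"]@Rk).round(2))
f0=None
while X>.102:
    X-=.001
    h=r.move_l(O+Rk@[X,Y,Z],v=.012,max_force=5); r.hold(.05); s=r.state(); f=s["ft_force"]@Rk
    print(round(X,4),h,rk(s),f.round(2),"t %.1f"%s["t"])
    if f0 is None: f0=f[0]
    if f[0]-f0>5: break
```

```text
t 18.57 pos [ 0.559  -0.2274  0.1528] F [  3.91   3.79 -19.35] w 0.0199 g 22.5
[0.1221 0.0025 0.0677] [ -1.26  -3.85 -19.69]
0.121 False [0.1215 0.0025 0.0677] [ -0.73  -5.75 -19.97] t 18.9
0.12 False [0.1205 0.0025 0.0677] [  1.16  -4.64 -20.  ] t 19.2
0.119 False [0.1195 0.0025 0.0677] [  1.98  -5.57 -19.2 ] t 19.5
0.118 False [0.1186 0.0025 0.0677] [  1.4   -4.63 -19.37] t 19.8
0.117 False [0.1176 0.0025 0.0677] [  0.31  -6.1  -19.64] t 20.1
0.116 False [0.1166 0.0025 0.0678] [  0.89  -5.04 -19.61] t 20.4
0.115 False [0.1156 0.0025 0.0677] [  1.16  -4.83 -20.39] t 20.7
0.114 False [0.1147 0.0025 0.0677] [  1.09  -4.74 -20.03] t 21.0
0.113 False [0.114  0.0025 0.0677] [  4.05  -5.46 -19.07] t 21.3
0.112 False [0.1131 0.0025 0.0677] [  4.89  -4.53 -18.47] t 21.6
```

The force rose from about 1 to 4–5 N at x≈0.114. That is the keeper meeting the lens cap, with the lens now being pushed along the rails. The face is at about 0.106, so home is about 6 mm further on.

Run:
```python
from geo import *
rk=lambda s:((s["ee_pos"]-O)@Rk).round(4)
Y=.0021;Z=.0679;X=.112
r.move_l(O+Rk@[X,Y,Z],v=.02); r.hold(.1); s=st(); print(rk(s),(s["ft_force"]@Rk).round(2))
while X>.1005:
    X-=.0007
    h=r.move_l(O+Rk@[X,Y,Z],v=.01,max_force=8); r.hold(.05); s=r.state(); f=s["ft_force"]@Rk
    print(round(X,4),h,rk(s),f.round(2),"t %.1f"%s["t"])
    if f[0]>10: break
s=snap("scene"); save(s,"home",(130,130,280,250),5)
```

```text
t 21.93 pos [ 0.5589 -0.2364  0.1504] F [ 1.91  6.95 -9.91] w 0.0198 g 23.6
[0.1128 0.0024 0.0677] [  4.2   -1.8  -11.37]
0.1113 False [0.112  0.0024 0.0677] [  2.84  -1.33 -11.24] t 22.2
0.1106 False [0.1112 0.0024 0.0676] [  2.83  -1.58 -11.34] t 22.5
0.1099 False [0.1106 0.0024 0.0677] [  2.7   -2.84 -11.94] t 22.8
0.1092 False [0.1099 0.0024 0.0677] [  2.44  -2.18 -10.85] t 23.1
0.1085 False [0.1092 0.0024 0.0677] [  2.52  -1.82 -12.39] t 23.4
0.1078 False [0.1085 0.0024 0.0677] [  2.54  -3.   -12.34] t 23.7
0.1071 False [0.1078 0.0024 0.0677] [  2.97  -1.88 -11.62] t 24.0
0.1064 False [0.1073 0.0024 0.0677] [  4.85  -2.75 -11.43] t 24.3
0.1057 False [0.1073 0.0024 0.0677] [  9.64  -3.01 -10.27] t 24.6
0.105 False [0.1072 0.0024 0.0677] [14.58 -2.25 -8.71] t 24.9
```

View pics/home.png

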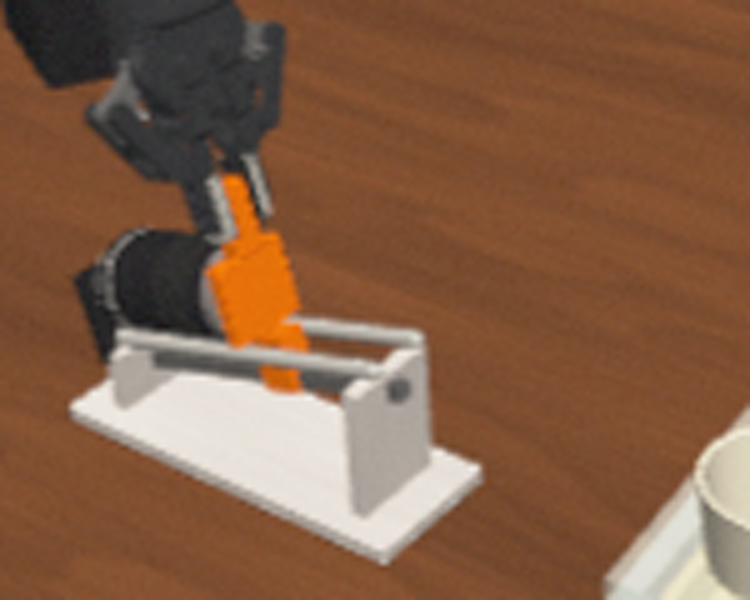

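The tool stopped dead at x=0.1072, which puts the keeper face at 0.1002. The force rose steeply with no further movement, so the lens is home against the stop and the keeper. I'll ease the press, release, back away and check.

Run:
```python
from geo import *
rk=lambda s:((s["ee_pos"]-O)@Rk).round(4)
r.move_l(O+Rk@[.1063,.0022,.0677],v=.01); s=st(); print(rk(s),(s["ft_force"]@Rk).round(2))
r.ungrasp(); r.hold(.2); s=st(); print(rk(s))
r.move_l(O+Rk@[.107,.0022,.19],v=.12)
r.move_l([.45,-.45,.38],v=.25); st()
for n in("scene","top"):
    s=snap(n); 
    if n=="scene": A=cv2.resize(s["pixels"][130:250,130:280],(500,400))
    else: B=cv2.resize(s["pixels"][140:200,285:375],(290,400)); 
    W=pts(s); hsv=cv2.cvtColor(s["pixels"],cv2.COLOR_RGB2HSV); Q=(W-O)@Rk
    inr=np.isfinite(Q[...,0])&(abs(Q[...,1])<.035)&(Q[...,2]<.11)
    o=inr&(hsv[...,0]<22)&(hsv[...,0]>2)&(hsv[...,1]>140)&(hsv[...,2]>140)
    c=o&(Q[...,2]>.02)&(Q[...,2]<.05); print(n,"keeper uphill face",c.sum(),np.median(Q[c],0).round(4))
    c=o&(Q[...,2]>.09); print(" tab top",c.sum(),np.median(Q[c],0).round(4) if c.any() else "")
cv2.imwrite("pics/final.png",np.hstack([A,B])[...,::-1])
```

```text
t 25.26 pos [ 0.5588 -0.2417  0.149 ] F [ 2.69  7.77 -6.33] w 0.0198 g 24.0
[0.1073 0.0024 0.0676] [ 5.92 -2.57 -8.12]
t 26.11 pos [ 0.559  -0.2427  0.1487] F [-0.61 -0.45  0.34] w 0.0855 g 0.0
[0.1063 0.0022 0.0677]
t 28.37 pos [ 0.4503 -0.449   0.3793] F [ 0.39  0.73 -0.31] w 0.0856 g 0.0
scene keeper uphill face 156 [ 0.1084 -0.0023  0.0356]
 tab top 31 [ 0.1102 -0.001   0.0953]
top keeper uphill face 0 [nan nan nan]
 tab top 0
  return _methods._mean(a, axis=axis, dtype=dtype,
  ret = um.true_divide(
```

View pics/final.png

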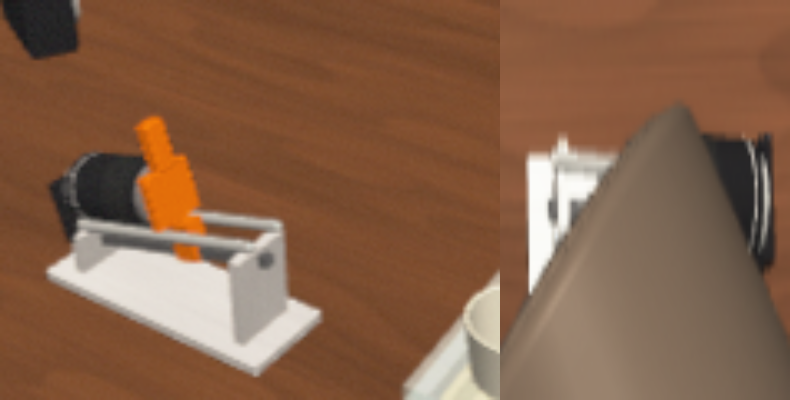

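The final view shows the lens on the rails between the stop plate and the keeper. The keeper has moved about 75 mm, which matches a home lens, and the arm is clear.

```bash
python3 -c "
from plant import r
print(r.sign_off())"
```

```text
the job is handed in; nothing more can be done
None
```

The job is handed in: the lens lies on both rails with its steel mount against the stop, and the keeper was slid down until it seated on the front cap (peak push about 15 N, eased to about 6 N before letting go); the robot finished clear at about 28 s.

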